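Put the lids back on the pans

TASK

The washed pans are back on the hob with their lids lying beside it: put each lid on the pan it belongs to, the one of its own colour and size, so that it sits level and fully down on the rim. Set the lids down rather than dropping them, and do not shift the pans, the pepper mill or the kitchen timer.

Things in the scene. Friction and masses are not known exactly. Their poses are not given: they have to be found in the camera images.
- lid_red: Loose round lid, bright red enamel, about 450 g, right way up on the worktop. Origin: centre of its underside. From there up: conical skirt to 10 mm (133 mm across at its foot, 145 at its top), flange 166 mm across to 13.5 mm, low dome to 22 mm, stem 16 mm across to 31 mm, then the round knob to grip: on the axis, 30 mm across, from 31 to 48 mm.
- pan_red: Open empty pan, bright red enamel, loose, 160 mm outer, 153 mm inner diameter, rim 85 mm above its origin. Origin: centre of its underside, on the black glass hob (z = 0). Two loop handles 20 mm below the rim stand out 24 mm along its +y and -y. Takes lid_red: seated, the flange lies on the rim, the skirt hangs inside, and the lid's origin is 75 mm above the pan's.
- lid_steel: Loose round lid, plain brushed stainless steel, about 320 g, right way up on the worktop. Origin: centre of its underside. From there up: conical skirt to 10 mm (113 mm across at its foot, 125 at its top), flange 146 mm across to 13.5 mm, low dome to 22 mm, stem 16 mm across to 31 mm, then the round knob to grip: on the axis, 30 mm across, from 31 to 48 mm.
- pan_steel: Open empty pan, plain brushed stainless steel, loose, 140 mm outer, 133 mm inner diameter, rim 95 mm above its origin. Origin: centre of its underside, on the black glass hob (z = 0). Two loop handles 20 mm below the rim stand out 24 mm along its +y and -y. Takes lid_steel: seated, the flange lies on the rim, the skirt hangs inside, and the lid's origin is 85 mm above the pan's.
- lid_blue: Loose round lid, dark blue enamel, about 250 g, right way up on the worktop. Origin: centre of its underside. From there up: conical skirt to 10 mm (93 mm across at its foot, 105 at its top), flange 126 mm across to 13.5 mm, low dome to 22 mm, stem 16 mm across to 31 mm, then the round knob to grip: on the axis, 30 mm across, from 31 to 48 mm.
- pan_blue: Open empty pan, dark blue enamel, loose, 120 mm outer, 113 mm inner diameter, rim 75 mm above its origin. Origin: centre of its underside, on the black glass hob (z = 0). Two loop handles 20 mm below the rim stand out 24 mm along its +y and -y. Takes lid_blue: seated, the flange lies on the rim, the skirt hangs inside, and the lid's origin is 65 mm above the pan's.
- lid_cream: Loose round lid, cream (pale yellow) enamel, about 170 g, right way up on the worktop. Origin: centre of its underside. From there up: conical skirt to 10 mm (73 mm across at its foot, 85 at its top), flange 106 mm across to 13.5 mm, low dome to 22 mm, stem 16 mm across to 31 mm, then the round knob to grip: on the axis, 30 mm across, from 31 to 48 mm.
- pan_cream: Open empty pan, cream (pale yellow) enamel, loose, 100 mm outer, 93 mm inner diameter, rim 55 mm above its origin. Origin: centre of its underside, on the black glass hob (z = 0). Two loop handles 20 mm below the rim stand out 24 mm along its +y and -y. Takes lid_cream: seated, the flange lies on the rim, the skirt hangs inside, and the lid's origin is 45 mm above the pan's.
- pepper_mill: Turned dark-wood pepper mill, 48 mm across, 120 mm tall, loose, standing on the hob between the pans. Origin: centre of its foot. Not to be moved.
- kitchen_timer: Round kitchen timer, white with a green dial, 58 mm across, 45 mm tall, loose, on the worktop beyond the lids. Origin: centre of its underside. Not to be moved.

How it is judged:
At the end, for the whole second after the job is handed in: Every lid sits on the pan of its own colour and size: centres within 8 mm, the lid's origin within 5 mm of its seated height, lid and pan level within 0.06 rad and at rest; pans, pepper mill and timer within 30 mm of where they stood (horizontal distance between lid_red and pan_red below 0.008 m and z of lid_red in the frame of pan_red between 0.07 and 0.08 m and angle between each of lid_red, pan_red, lid_steel, pan_steel, lid_blue, pan_blue, lid_cream, pan_cream's own z axis and vertical below 0.06 rad and linear speed of each of lid_red, pan_red, lid_steel, pan_steel, lid_blue, pan_blue, lid_cream, pan_cream below 0.02 m/s and distance of each of pan_red, pan_steel, pan_blue, pan_cream, pepper_mill, kitchen_timer from where it was at the start of the episode below 0.03 m and horizontal distance between lid_steel and pan_steel below 0.008 m and z of lid_steel in the frame of pan_steel between 0.08 and 0.09 m and horizontal distance between lid_blue and pan_blue below 0.008 m and z of lid_blue in the frame of pan_blue between 0.06 and 0.07 m and horizontal distance between lid_cream and pan_cream below 0.008 m and z of lid_cream in the frame of pan_cream between 0.04 and 0.05 m); the robot touches nothing.
It fails at once if a pan is shifted by more than 30 mm (distance of any of pan_red, pan_steel, pan_blue, pan_cream from where it was at the start of the episode above 0.03 m).
It fails at once if the pepper mill or the kitchen timer is shifted by more than 30 mm (distance of any of pepper_mill, kitchen_timer from where it was at the start of the episode above 0.03 m).
It fails at once if a lid is dropped or thrown (faster than 0.6 m/s, a fall of about 18 mm, out of the fingers) ((linear speed of lid_red above 0.6 m/s and contact force between the fingers and lid_red below 0.1 N) or (linear speed of lid_steel above 0.6 m/s and contact force between the fingers and lid_steel below 0.1 N) or (linear speed of lid_blue above 0.6 m/s and contact force between the fingers and lid_blue below 0.1 N) or (linear speed of lid_cream above 0.6 m/s and contact force between the fingers and lid_cream below 0.1 N)).
It also fails if it takes over 109 s, if anything falls off the work surface, if the arm or the gripper's body presses on something with over 40 N, if the wrist force passes 120 N, or if a joint passes its speed limit or range.

ROBOT

A 7-joint arm with a two-finger parallel gripper is mounted at the origin on the work surface. World frame = base frame: x ahead of the robot, y to its left, z up, the work surface at z = 0. Lengths are in m, angles in rad, forces in N, time in s.
With the tool pointing down it reaches from about 0.4 to 0.85 m from the base axis. Payload 6.9 kg.
Tool frame: the origin (TCP) lies midway between the tips of the shut fingers; the grasp point (between the pads) lies behind it (ctrl.pinch_z is the z of the grasp point in the tool frame, in m); z points along the fingers, y is the line along which they close (so a half turn about z gives the same grasp; the last joint's range is limited). The gripper opens to 85 mm and grips with 20 to 120 N. Pads are 22 mm wide; open, the fingers measure 114 mm over their backs; the gripper's body (76 mm by 85 mm) begins 54 mm behind the grasp point. The pads swing forward as they close: fully open they stand 13 mm farther back than shut.
Start: joints at [-1.196, 0.507, -0.238, 1.5, 0.126, 1.149, -0.155], TCP at [0.166, 0.603, 0.231] pointing down, gripper open.
Joint ranges: [-3.08, 3.08], [-0.24, 2.05], [-1.43, 1.35], [0, 2.5], [-1.52, 4.66], [0.17, 1.96], [-2.89, 2.89]. Speed limits (rad/s): [2.39, 2.39, 3.14, 3.14, 3.14, 3.14, 3.14].

INTERFACE

Orientations are given as a unit quaternion [w, x, y, z].
In Python, from station import ctrl, get_state, vision, ticket, models gives the robot as it stands. Calls block until the motion is done:
- ctrl.movep(position, orientation): joint-space move of the TCP to a pose.
- ctrl.movel(position, frame=None, max_speed=0.15): straight line of the TCP; frame=None keeps the orientation; max_speed is the mean speed in m/s.
- ctrl.set_joints(angles): joint-space move.
- ctrl.ungrasp() and ctrl.close_gripper(force=None): open the fingers fully, or close them until they stop; force is the grip in N (None keeps the last).
- ctrl.pause(seconds).
- ctrl.ik(position, orientation): joint angles nearest the present ones, or None.
- get_state(): the state.
- vision.grab_frame(name): name is "scene" or "top" or "wrist"; returns (picture, depth): 480x640x3 uint8, blue, green, red; 480x640 float32, m along the optical axis (not along the pixel's ray), 0 where there is no reading.
- vision.camera_info(name): a dict with "mtx" (3x3 intrinsics, pixels), "R" (3x3) and "t" (3): a world point X has camera coordinates R X + t; the wrist camera has in their place "hand_eye" (4x4, takes a point from camera to tool coordinates, whose origin is the TCP and whose axes are the flange's). Camera axes: x right, y down, z forward; pixel columns grow to the right and rows downward; lengths in m; the calibration is good to about 2 mm. A picture is of the moment at which its call begins: read the wrist's pose just before it. camera_info takes no time and is no camera call.
A pose or a line that the arm cannot do raises ctrl.Unreachable and nothing moves.
- ticket.close_job(): hands the job in; it is judged then, once.
Trained networks look in the newest picture that a camera, given by its name, has taken for a name from the list of things; names that differ only in an ending like _2 or _b are one class to them, and where a whole thing is asked for, a point or a joint stands for the part that bears it (a point fixed in the world has none). Each returns a list of dicts, best first, with "p" (0 to 1); they miss things now and then, are a little off and sometimes report something else, mostly with a low value. They report only what shows in the picture. A call takes as long as a camera call.
- models.recognise(camera, target): "point" ([column, row] in pixels, amid what is visible of it).
- models.masks_of(camera, target): "mask" (480x640 bool, what is visible of it) and "point" ([column, row] in pixels, amid what is visible of it).
The state is a dict: "time": time; "qpos": joint angles; "qd": joint speeds; "tau": joint torques, N m; "tcp_pos": TCP position; "eef_rot": TCP orientation; "contact_force": force on the tool from outside, world axes, zero at the start; "wrist_torque": the same for the moment, N m; "width": finger opening in m; "gripper_force": force on a finger pad.
Only numpy, scipy, OpenCV 4.12 (cv2) and the standard library are available. Lean on these libraries where they do the work, as an engineer would, in place of code of your own. Each camera call takes 0.05 s, during which the arm holds its last target. There are 200 camera calls.

## Working session

There is one attempt and no reset: what is moved stays moved. The work goes in short steps, each a Python script; the robot and the scene stay as the last script left them, time stands still between calls to the robot, and variables do not carry over. Pictures are saved under pics/ and viewed, at most 14 in all, crops included, and the job is handed in when it is done.

```bash
mkdir -p pics; ls; cat > h.py <<'E'
import numpy as np, cv2
from station import ctrl, get_state, vision, ticket, models
def world(cam, d):
    """depth image -> HxWx3 world points (fixed camera)"""
    c=vision.camera_info(cam); K=np.array(c["mtx"]); R=np.array(c["R"]); t=np.array(c["t"])
    v,u=np.mgrid[0:480,0:640]
    P=np.stack([(u-K[0,2])/K[0,0]*d,(v-K[1,2])/K[1,1]*d,d],-1)
    return (P-t)@R
E
python3 - <<'E'
from h import *
s=get_state(); print(s["time"],s["tcp_pos"],s["eef_rot"],s["width"],ctrl.pinch_z)
for c in("top","scene"):
    im,d=vision.grab_frame(c); cv2.imwrite(f"pics/{c}0.png",im); np.save(f"{c}.npy",d)
    W=world(c,d)
    for n in "lid_red pan_red lid_steel pan_steel lid_blue pan_blue lid_cream pan_cream pepper_mill kitchen_timer".split():
        for r in models.masks_of(c,n)[:2]:
            m=r["mask"]&(d>0); 
            if m.sum()<5: continue
            p=W[m]; top=np.percentile(p[:,2],98)
            q=p[p[:,2]>top-.006]; lo,hi=np.percentile(q[:,:2],1,0),np.percentile(q[:,:2],99,0)
            print(c,n,round(r["p"],2),np.round(r["point"]),m.sum(),"ztop",top.round(3),"topc",((lo+hi)/2).round(3),(hi-lo).round(3),"med",np.median(p,0).round(3))
E
```

```text
pics
0.0 [0.16591105 0.60204819 0.23042415] [-1.18040870e-04  1.33997940e-01  9.90981191e-01 -9.04217992e-04] 0.08561856579441159 -0.0187
top lid_red 0.58 [494. 353.] 5975 ztop 0.047 topc [ 0.417 -0.384] [0.027 0.027] med [ 0.416 -0.381  0.017]
top pan_red 0.59 [278. 333.] 6878 ztop 0.086 topc [0.422 0.033] [0.158 0.158] med [0.422 0.039 0.007]
top lid_steel 0.93 [404. 340.] 4480 ztop 0.048 topc [ 0.431 -0.206] [0.028 0.028] med [ 0.429 -0.205  0.017]
top pan_steel 0.79 [154. 213.] 5616 ztop 0.096 topc [0.63  0.293] [0.139 0.14 ] med [0.641 0.309 0.029]
top pan_steel 0.3 [218. 266.] 698 ztop 0.12 topc [0.538 0.159] [0.013 0.017] med [0.534 0.151 0.099]
top lid_blue 0.65 [498. 265.] 3089 ztop 0.048 topc [ 0.596 -0.392] [0.027 0.027] med [ 0.593 -0.388  0.016]
top lid_blue 0.21 [134. 318.] 4429 ztop 0.077 topc [0.43  0.303] [0.119 0.119] med [0.43  0.318 0.016]
top pan_blue 0.58 [133. 316.] 4533 ztop 0.077 topc [0.43  0.304] [0.12 0.12] med [0.431 0.318 0.017]
top lid_cream 0.83 [403. 246.] 2082 ztop 0.049 topc [ 0.615 -0.198] [0.027 0.028] med [ 0.612 -0.196  0.016]
top pan_cream 0.85
[... 893 characters left out ...]
[0.631 0.294] [0.14  0.139] med [0.656 0.288 0.059]
scene lid_blue 0.73 [138. 275.] 2108 ztop 0.047 topc [ 0.599 -0.39 ] [0.025 0.028] med [ 0.61  -0.387  0.016]
scene pan_blue 0.68 [449. 184.] 2228 ztop 0.075 topc [0.466 0.305] [0.195 0.119] med [0.432 0.295 0.054]
scene pan_blue 0.33 [239. 268.] 1555 ztop 0.047 topc [ 0.616 -0.196] [0.028 0.027] med [ 0.627 -0.196  0.016]
scene lid_cream 0.84 [241. 267.] 1482 ztop 0.047 topc [ 0.616 -0.196] [0.028 0.027] med [ 0.627 -0.197  0.016]
scene pan_cream 0.74 [358. 255.] 2682 ztop 0.055 topc [0.643 0.031] [0.101 0.099] med [0.651 0.032 0.034]
scene pepper_mill 0.92 [407. 214.] 991 ztop 0.113 topc [0.544 0.159] [0.02  0.026] med [0.555 0.154 0.059]
```

View pics/top0.png

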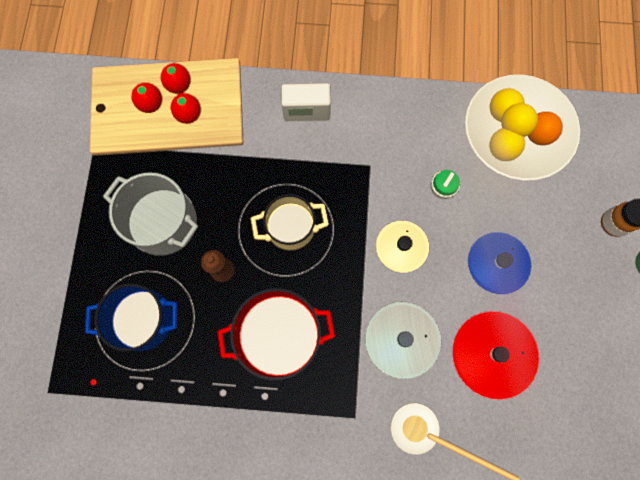

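```bash
cat >> h.py <<'E'
L=dict(red=(.4175,-.3835),steel=(.432,-.2055),blue=(.5975,-.391),cream=(.6155,-.197))
Pn=dict(red=(.4215,.0335),steel=(.6305,.2935),blue=(.430,.3035),cream=(.6425,.0305))
H=dict(red=.075,steel=.085,blue=.065,cream=.045)
ZG=.0235; ZC=.21
E
python3 - <<'E'
from h import *
for yaw in np.arange(0,180,30):
    a=np.radians(yaw)/2; q=[0,np.cos(a),np.sin(a),0]
    print(yaw,[[int(ctrl.ik([*D[k],z],q) is not None) for z in (.0235,.1,ZC)] for D in (L,Pn) for k in D])
q=[0,np.cos(np.pi/2*.83),np.sin(np.pi/2*.83),0]
E
```

```text
0 [[1, 1, 1], [1, 1, 1], [1, 1, 1], [1, 1, 1], [1, 1, 1], [1, 1, 1], [1, 1, 1], [1, 1, 1]]
30 [[1, 1, 1], [1, 1, 1], [1, 1, 1], [1, 1, 1], [1, 1, 1], [1, 1, 1], [1, 1, 1], [1, 1, 1]]
60 [[1, 1, 1], [1, 1, 1], [1, 1, 1], [1, 1, 1], [1, 1, 1], [1, 1, 1], [1, 1, 1], [1, 1, 1]]
90 [[1, 1, 1], [1, 1, 1], [1, 1, 1], [1, 1, 1], [1, 1, 1], [1, 1, 1], [1, 1, 1], [1, 1, 1]]
120 [[1, 1, 1], [1, 1, 1], [1, 1, 1], [1, 1, 1], [1, 1, 1], [1, 1, 1], [1, 1, 1], [1, 1, 1]]
150 [[1, 1, 1], [1, 1, 1], [1, 1, 1], [1, 1, 1], [1, 1, 1], [1, 1, 1], [1, 1, 1], [1, 1, 1]]
```

The picture agrees with the networks' finds: lids at red (500,353), steel (404,340), blue (500,262) and cream (403,245). The pans are at red (278,333), steel (152,213), blue (135,318) and cream (290,222), with the mill at (217,265) between them. I'll start with the cream lid.

```bash
cat >> h.py <<'E'
a=np.radians(150)/2; Q=[0,np.cos(a),np.sin(a),0]
def st(tag):
    s=get_state(); print(tag,round(s["time"],1),np.round(s["tcp_pos"],4),"w",round(s["width"],4),"F",np.round(s["contact_force"],1))
def pick(k):
    ctrl.movep([*L[k],.12],Q)
    ctrl.movel([*L[k],ZG],max_speed=.12); st("at")
    ctrl.close_gripper(40); st("shut")
    ctrl.movel([*L[k],.06],max_speed=.08)
    ctrl.movel([*L[k],ZC],max_speed=.2); st("up")
def place(k):
    ctrl.movel([*Pn[k],ZC],max_speed=.22)
    z=H[k]+ZG
    ctrl.movel([*Pn[k],z+.025],max_speed=.15); ctrl.pause(.2); st("above")
    ctrl.movel([*Pn[k],z+.0007],max_speed=.04); ctrl.pause(.2); st("down")
def release(k):
    ctrl.ungrasp(); st("open")
    ctrl.movel([*Pn[k],ZC],max_speed=.25); st("clear")
E
python3 - <<'E'
from h import *
ctrl.movep([.5,-.05,.25],Q); st("mid")
pick("cream")
im,d=vision.grab_frame("scene"); cv2.imwrite("pics/held.png",im)
E
```

```text
mid 3.7 [ 0.5002 -0.049   0.2499] w 0.0854 F [ 0.1  0.3 -0.6]
at 5.6 [ 0.6161 -0.1972  0.0244] w 0.0854 F [ 0.5  0.5 -0.7]
shut 6.1 [ 0.6157 -0.1971  0.024 ] w 0.0286 F [-0.7  0.9  4.8]
up 7.6 [ 0.6148 -0.1966  0.2085] w 0.0287 F [ 0.1 -0.5 -1.4]
```

View pics/held.png

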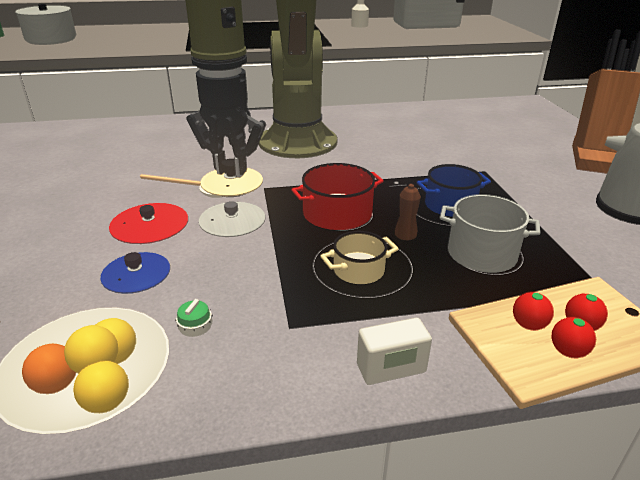

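The cream lid hangs level from the fingers at (232,181), and the rest of the scene is unchanged. Next I place it and check the fit.

```bash
cat >> h.py <<'E'
def chk(k):
    """knob-top centre and lid flange height seen by scene+top, relative to the pan centre"""
    for c in ("top","scene"):
        im,d=vision.grab_frame(c); W=world(c,d); dz=W[...,2]-H[k]
        r=np.hypot(W[...,0]-Pn[k][0],W[...,1]-Pn[k][1])
        m=(d>0)&(r<.035)&(dz>.038)&(dz<.056)
        if m.sum()<5: print(c,"no knob",m.sum()); continue
        q=W[m]; lo,hi=np.percentile(q,1,0),np.percentile(q,99,0); R=dict(red=.083,steel=.073,blue=.063,cream=.053)[k]
        f=W[(d>0)&(r<R-.003)&(r>R-.014)&(dz>-.03)&(dz<.035)]
        A=np.c_[f[:,:2]-Pn[k],np.ones(len(f))]; co=np.linalg.lstsq(A,f[:,2],rcond=None)[0]
        print(c,"knob off mm",(1e3*((lo+hi)/2)[:2]-1e3*np.array(Pn[k])).round(1),"top z",round(hi[2]-H[k],4),"flange z",round(co[2]-H[k],4),"tilt",co[:2].round(3))
    cv2.imwrite(f"pics/{k}_placed.png",im)
E
python3 - <<'E'
from h import *
place("cream"); release("cream"); 
ctrl.movep([*L["steel"],.2],Q); chk("cream"); st("")
E
```

```text
above 10.0 [0.6431 0.0305 0.0945] w 0.0287 F [ 0.4  0.2 -1.9]
down 10.9 [0.6425 0.0305 0.069 ] w 0.0282 F [-1.2 -0.2  0.8]
open 11.5 [0.6425 0.0305 0.0692] w 0.0854 F [-0.1 -0.1 -0.4]
clear 12.3 [0.6419 0.0307 0.2091] w 0.0857 F [0.2 0.  0.2]
top knob off mm [-0.2 -1.3] top z 0.0506 flange z 0.0112 tilt [0.122 0.019]
scene knob off mm [0.9 0.2] top z 0.0483 flange z 0.0069 tilt [-0.273  0.072]
 13.6 [ 0.4333 -0.2045  0.1998] w 0.0854 F [0.6 0.4 0.2]
```

```bash
sed -i 's/(dz>-.03)&(dz<.035)/(dz>.004)\&(dz<.025)/' h.py
python3 - <<'E'
from h import *
for k in ("steel","blue"):
    pick(k); place(k); release(k)
    ctrl.movep([*L["red"],.2],Q); chk(k)
chk("cream"); st("")
E
```

```text
at 14.9 [ 0.4326 -0.2058  0.0243] w 0.0853 F [-0.6 -0.1  0.1]
shut 15.5 [ 0.4321 -0.2056  0.0239] w 0.0284 F [0.5 0.1 5.6]
up 17.0 [ 0.4313 -0.205   0.2088] w 0.0286 F [-0.3  0.  -3.5]
above 20.5 [0.6312 0.2937 0.1349] w 0.0286 F [-0.4  0.4 -4.1]
down 21.4 [0.6305 0.2935 0.1091] w 0.0283 F [-1.6 -0.5 -0.8]
open 22.0 [0.6306 0.2935 0.1093] w 0.0854 F [-0.9 -0.6 -0.7]
clear 22.6 [0.6306 0.2935 0.2108] w 0.0854 F [ 0.3  0.5 -0.8]
top knob off mm [-1.2 -1.1] top z 0.0506 flange z 0.0136 tilt [-0.002 -0.001]
scene knob off mm [-0.1 -0.3] top z 0.0481 flange z 0.0124 tilt [-0.022  0.015]
at 26.9 [ 0.5979 -0.3916  0.0245] w 0.0854 F [0.3 0.5 0.1]
shut 27.5 [ 0.5977 -0.3912  0.024 ] w 0.0288 F [-1.6  0.3  4.2]
up 29.0 [ 0.597  -0.3903  0.2084] w 0.0287 F [-0.1 -0.3 -3.6]
above 33.4 [0.4305 0.3039 0.1144] w 0.0289 F [-0.4  0.1 -3.3]
down 34.4 [0.4301 0.3035 0.089 ] w 0.0286 F [-0.  -0.3 -2.7]
open 35.0 [0.43   0.3035 0.0893] w 0.0853 F [-0.3  0.5 -0.6]
clear 35.6 [0.4297 0.3035 0.21  ] w 0.0856 F [-0.1 -0.3 -0.3]
top knob off mm [-0.3 -1.6] top z 0.0509 flange z 0.0141 tilt [ 0.    -0.003]
scene knob off mm [ 1.3 -0.7] top z 0.0481 flange z 0.0124 tilt [-0.027  0.013]
top knob off mm [-0.1 -1.5] top z 0.0516 flange z 0.0138 tilt [ 0.001 -0.006]
scene knob off mm [ 0.6 -0. ] top z 0.0486 flange z 0.0128 tilt [-0.025  0.013]
 38.2 [ 0.418 -0.383  0.2  ] w 0.0853 F [-0.4  0.1  0.4]
```

```bash
python3 - <<'E'
from h import *
k="red"; pick(k); place(k); release(k)
ctrl.movep([.45,-.3,.25],Q); ctrl.pause(.5)
for k in L: print(k); chk(k)
st("")
E
```

```text
at 39.6 [ 0.4178 -0.3841  0.0243] w 0.0852 F [-0.4 -0.4  0.2]
shut 40.1 [ 0.4176 -0.3838  0.024 ] w 0.0285 F [-0.4  1.4  6.1]
up 41.7 [ 0.4172 -0.3826  0.2087] w 0.0286 F [-0.9  1.1 -5.3]
above 44.6 [0.4221 0.0335 0.1242] w 0.0285 F [ 0.2  0.6 -4.5]
down 45.6 [0.4216 0.0334 0.0991] w 0.0286 F [ 0.2 -0.  -5.3]
open 46.2 [0.4216 0.0335 0.0993] w 0.0856 F [ 0.4 -0.2 -0.6]
clear 46.8 [0.4214 0.0339 0.21  ] w 0.0854 F [-0.7  0.2  0. ]
red
top knob off mm [ 0.1 -1.3] top z 0.0505 flange z 0.0136 tilt [ 0.    -0.001]
scene knob off mm [2.4 0.1] top z 0.0479 flange z 0.0121 tilt [-0.016  0.005]
steel
top knob off mm [-1.  -1.4] top z 0.0506 flange z 0.0137 tilt [-0.002 -0.003]
scene knob off mm [-0.5 -0.1] top z 0.0482 flange z 0.0124 tilt [-0.022  0.015]
blue
top knob off mm [-0.3 -1.6] top z 0.0508 flange z 0.0139 tilt [-0.    -0.002]
scene knob off mm [-0.3 -0.5] top z 0.0484 flange z 0.0126 tilt [-0.027  0.015]
cream
top knob off mm [-0.2 -0.7] top z 0.0506 flange z 0.0139 tilt [-0.003 -0.002]
scene knob off mm [ 0.3 -0.2] top z 0.0478 flange z 0.0129 tilt [-0.029  0.012]
 48.9 [ 0.45 -0.3   0.25] w 0.0856 F [ 0.9 -0.5  0.8]
```

View pics/cream_placed.png

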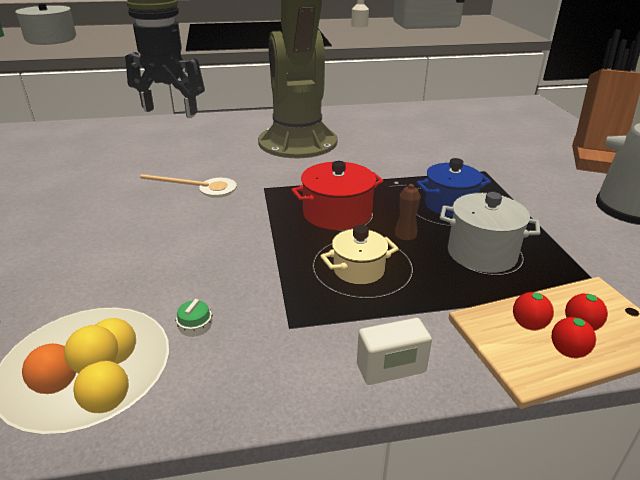

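All four lids sit level on their own pans: red (338,180), blue (455,178), steel (490,212) and cream (360,245). The mill and timer haven't moved, and the arm is clear.

```bash
python3 -c "
from h import *
print(ticket.close_job())"
```

```text
the job is handed in; nothing more can be done
None
```

All four lids are on their matching pans, measured level, fully down and within about 3 mm of centre; the pans, pepper mill and timer show no visible shift, and I handed the job in at about 49 s (no verdict was returned).

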